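# Put the test weights back after the scale check

### The arm

A 6-joint arm with a two-finger parallel gripper is mounted at the origin on a cart in front of the work surface, level with it; the furniture and walls round the work are solid. World frame = base frame: x ahead of the robot, y to its left, z up, the work surface at z = 0. Lengths are in m, angles in degrees, forces in N, time in s.
With the tool pointing down it reaches from about 0.35 to 0.95 m from the base axis. Payload 17.4 kg.
Tool frame: the origin (TCP) lies at the very end of the fingers, on their centre line; the grasp point (between the pads) lies behind it (manip.tcp_to_grasp is the z of the grasp point in the tool frame, in m); z points along the fingers, y is the direction in which the jaws open and shut (so a half turn about z gives the same grasp; the last joint's range is limited). The gripper opens to 93 mm and grips with 3 to 60 N. Pads are 15 mm wide; open, the fingers measure 128 mm over their backs; the gripper's body (75 mm by 188 mm) begins 65 mm behind the grasp point.
Start: joints at [67.907, 6.646, 82.598, -0, 90.757, -2.166], TCP at [0.23, 0.635, 0.219] pointing down, gripper open.
Joint ranges: [-162.19, 162.19], [-47.58, 125.68], [4.15, 143.07], [-65.23, 245.23], [0.69, 171.88], [-170.13, 170.13]. Speed limits (degrees/s): [108.29, 108.29, 127.2, 180, 180, 180].

### API

Orientations are given as [roll, pitch, yaw] about the fixed x, y, z axes, in that order (R = Rz(yaw) Ry(pitch) Rx(roll)).
In Python, from bench import manip, optics, spotter gives the robot as it stands. The module is installed in compiled form; this text tells all that it offers.
- The arm moves only by the tool apply_moves, never from a script. Its arguments are lists of equal length, an entry for each row: "linear": the shift along the tool's x, y, z in m, a list of three; "rot": the turn, a rotation vector about the tool's x, y, z in degrees, a list of three. A call has 1 to 10 rows; each row is the pose to reach, as a shift and turn from the pose measured when the call began, along the tool's axes at that moment; what a row does not reach only later rows make up. A row lasts 1/8 s, in which the tool goes at most 62.5 mm and 10.7 degrees, less where a joint would pass 70% of its speed; a pose out of reach is approached as far as the arm can. A call with a gripper value outside its range is refused whole. "jaw" is the finger opening in m, from 0 to 0.093, set as the call begins (left out, the last holds). The fingers move at their own pace and stop on an object; "newtons" is the grip in N (left out, the last holds). Time passes only in rows, so rows that repeat a pose let the fingers close. It gives the time, the measured TCP pose, the force and the opening at its end, in the units of the state.
- manip.read_state(): the state, without advancing time (a new reading comes with each control period).
- optics.capture(name): name is "scene" or "top" or "wrist"; returns (picture, depth): 400x640x3 uint8, blue, green, red; 400x640 float32, m along the optical axis (not along the pixel's ray), 0 where there is no reading.
- optics.camera_info(name): a dict with "fx", "fy", "cx", "cy" (pixels), "camera_from_world" (4x4, takes a point from world to camera coordinates). Camera axes: x right, y up, looking along -z (the intrinsics and any distortion apply to the point x, -y, -z); pixel columns grow to the right and rows downward; lengths in m; the calibration is good to about 2 mm. A picture is of the moment at which its call begins: read the wrist's pose just before it. camera_info takes no time and is no camera call; for the wrist camera it gives the pose at the moment of the call.
- manip.finish_job(): hands the job in, once; it reports no verdict.
Trained networks look in the newest picture that a camera, given by its name, has taken for a name from the list of things; names that differ only in an ending like _2 or _b are one class to them, and where a whole thing is asked for, a point or a joint stands for the part that bears it (a point fixed in the world has none). Each returns a list of dicts, best first, with "score" (0 to 1); they miss things now and then, are a little off and sometimes report something else, mostly with a low value. They report only what shows in the picture. A call takes as long as a camera call. They do not tell look-alikes from the thing itself.
- spotter.boxes_of(query, camera): "location" ([x, y, z] in m, in the coordinates of the camera as it stood for that picture, good to about 4 mm: the middle of the surface that is visible of it).
- spotter.pinpoint(query, camera): "location" ([x, y, z] in m, in the coordinates of the camera as it stood for that picture, good to about 4 mm: a listed point, or the origin of a listed thing).
The state is a dict: "time_s": time; "qpos": joint angles; "qvel": joint speeds; "effort": joint torques, N m; "tool_pos": TCP position; "tcp_rot": TCP orientation; "contact_force": force on the tool from outside, world axes, zero at the start; "moment": the same for the moment, N m; "opening": finger opening in m.
Only numpy, scipy, OpenCV 4.12 (cv2) and the standard library are available. Lean on these libraries where they do the work, as an engineer would, in place of code of your own. Each camera call takes 0.05 s, during which the arm holds its last target.

### The job

The bench scale has been checked with its four test weights, which are still stacked on the pan. Take the stack apart and put each weight upright into its own fitted well in the wooden blocks of the tray, sitting flat on the well's floor, so that the pan is free for the bottle. Do not lean hard on the scale, and leave the bottle behind it standing where it is.

Things in the scene. Friction and masses are not known exactly. Their poses are not given: they have to be found in the camera images.
- weight_64_center (a point): centre (half-way up) of the loose largest test weight, a plain turned steel disc 64 mm in diameter and 28 mm high, about 500 g, axis z up; at the start it is the bottom of the stack on the scale's pan
- weight_48_center (a point): centre (half-way up) of the loose second largest test weight, a plain turned steel disc 48 mm in diameter and 26 mm high, about 250 g, axis z up; at the start it is the second from below of the stack on the scale's pan
- weight_35_center (a point): centre (half-way up) of the loose third largest test weight, a plain turned steel disc 35 mm in diameter and 24 mm high, about 120 g, axis z up; at the start it is the third from below of the stack on the scale's pan
- weight_22_center (a point): centre (half-way up) of the loose smallest test weight, a plain turned steel disc 22 mm in diameter and 24 mm high, about 60 g, axis z up; at the start it is the top of the stack on the scale's pan
- well_64 (a point): centre of the floor of the round well, 74 mm in diameter, 8 mm deep, made for the 64 mm weight (5 mm play all round), in the middle of a fixed beech block 96 (x) x 166 (y) mm, z up. Four such blocks fill a fixed grey tray two by two, in any order (wells 97 mm apart along x, 167 mm along y); the tray's rim stands 8 mm above the blocks' flat tops
- well_48 (a point): centre of the floor of the round well, 58 mm in diameter, 8 mm deep, made for the 48 mm weight (5 mm play all round), in the middle of a fixed beech block 96 (x) x 166 (y) mm, z up. Four such blocks fill a fixed grey tray two by two, in any order (wells 97 mm apart along x, 167 mm along y); the tray's rim stands 8 mm above the blocks' flat tops
- well_35 (a point): centre of the floor of the round well, 45 mm in diameter, 8 mm deep, made for the 35 mm weight (5 mm play all round), in the middle of a fixed beech block 96 (x) x 166 (y) mm, z up. Four such blocks fill a fixed grey tray two by two, in any order (wells 97 mm apart along x, 167 mm along y); the tray's rim stands 8 mm above the blocks' flat tops
- well_22 (a point): centre of the floor of the round well, 32 mm in diameter, 8 mm deep, made for the 22 mm weight (5 mm play all round), in the middle of a fixed beech block 96 (x) x 166 (y) mm, z up. Four such blocks fill a fixed grey tray two by two, in any order (wells 97 mm apart along x, 167 mm along y); the tray's rim stands 8 mm above the blocks' flat tops
- scale: white bench scale, fixed, 200 x 170 mm, display towards -x; origin under its middle at table height, x forward, y left, z up. Its flat steel pan is 138 x 150 mm, centred 26 mm along x, top face 52 mm above the origin and the highest part of the scale; the stack stands within 35 mm of its middle, each disc within 2 mm of the middle of the one below
- bottle: dark pump bottle with black over-cap, 50 mm in diameter, 177 mm tall, loose, standing behind the scale, 195 to 215 mm along the scale's x from its origin; a bystander; origin at the middle of its foot, z up
Not all that is in view belongs to the job. What is shaped like the part that bears weight_48_center but green is not meant.

How it is judged (in metres and radians):
At the end, for the whole second after the job is handed in: Each of the four weights lies in the well made for it: its centre within 9 mm (horizontally) of the well's centre, resting on the well's floor (no more than 4 mm high), upright within 0.12 rad, at rest and released (horizontal distance between weight_64_center and well_64 below 0.009 m and z of weight_64_center in the frame of well_64 below 0.018 m and angle between each of weight_64_center, weight_48_center, weight_35_center, weight_22_center's own z axis and vertical below 0.12 rad and linear speed of each of weight_64, weight_48, weight_35, weight_22 below 0.02 m/s and contact force between the fingers and weight_64 below 0.1 N and horizontal distance between weight_48_center and well_48 below 0.009 m and z of weight_48_center in the frame of well_48 below 0.017 m and contact force between the fingers and weight_48 below 0.1 N and horizontal distance between weight_35_center and well_35 below 0.009 m and z of weight_35_center in the frame of well_35 below 0.016 m and contact force between the fingers and weight_35 below 0.1 N and horizontal distance between weight_22_center and well_22 below 0.009 m and z of weight_22_center in the frame of well_22 below 0.016 m and contact force between the fingers and weight_22 below 0.1 N); the robot touches nothing.
It fails at once if the scale is pressed with more than 35 N (the stack itself weighs about 9 N) (contact force between anything else and scale above 35 N).
It fails at once if the bottle is knocked over or tipped (angle between bottle's own z axis and vertical above 0.3 rad).
It fails at once if the bottle is pushed more than 30 mm (distance of bottle from where it was at the start of the episode above 0.03 m).
It also fails if it takes over 112 s, if anything falls off the work surface, if the arm or the gripper's body presses on something with over 40 N, if the wrist force passes 120 N, or if a joint passes its speed limit or range.

## Working session

There is one attempt and no reset: what is moved stays moved. The work goes in short steps, Python scripts to look and compute and a tool call to move; the robot and the scene stay as the last step left them, time stands still between calls to the robot, and variables do not carry over. Pictures are saved under pics/ and viewed, and the job is handed in when it is done.

Besides the shell and the picture viewer there is one more tool, called after ">>>" by a JSON object that holds its "method" and its "body". apply_moves: Moves the arm, as the interface text tells. Its arguments: {"type":"object","properties":{"linear":{"type":"array"},"rot":{"type":"array"},"jaw":{"type":"number"},"newtons":{"type":"number"}},"required":["linear","rot"]}

```bash
mkdir -p pics; cat > h.py <<'E'
import numpy as np,cv2
from bench import manip,optics,spotter
def cap(n,tag=None):
    ci=optics.camera_info(n); p,d=optics.capture(n)
    if tag: cv2.imwrite(f'pics/{tag}.png',p)
    return p,d,ci
def w(ci,loc):
    return (np.linalg.inv(ci['camera_from_world'])@np.r_[loc,1])[:3]
def px(ci,P):
    c=ci['camera_from_world']@np.r_[P,1]; return ci['cx']+ci['fx']*c[0]/-c[2], ci['cy']+ci['fy']*(-c[1])/-c[2]
def deproj(ci,d):
    v,u=np.mgrid[0:400,0:640]; X=np.stack([(u-ci['cx'])/ci['fx']*d,-(v-ci['cy'])/ci['fy']*d,-d,np.ones_like(d)],-1)
    return (X@np.linalg.inv(ci['camera_from_world']).T)[...,:3]
E
python3 - <<'E'
from h import *
np.set_printoptions(precision=4,suppress=True)
print(manip.read_state(), manip.tcp_to_grasp)
for n in ['scene','top','wrist']:
    p,d,ci=cap(n,n+'0'); print(n,{k:v for k,v in ci.items()})
    np.savez(f'{n}0.npz',p=p,d=d)
    if n=='wrist': continue
    for q in ['weight_64_center','weight_48_center','weight_35_center','weight_22_center','well_64','well_48','well_35','well_22','scale','bottle']:
        for r in spotter.pinpoint(q,n)[:3]:
            P=w(ci,r['location']); print(n,q,round(r['score'],2),P,np.round(px(ci,P)))
E
```

```text
{'time_s': 0.0, 'qpos': array([67.9051,  6.6753, 82.6354, -0.0017, 90.7555, -2.1651]), 'qvel': array([ 0.0141,  0.0247,  0.0294, -0.0125,  0.0702, -0.0431]), 'effort': array([  0.003 , -72.1264, -62.2613,   0.0781,   0.0239,  -0.0001]), 'tool_pos': array([0.23  , 0.6344, 0.2179]), 'tcp_rot': array([-179.9337,   -0.0008,  160.0702]), 'contact_force': array([-0.5752, -0.6345,  0.1074]), 'moment': array([-0.014 ,  0.01  ,  0.0481]), 'opening': 0.09318170711514522} -0.0188
scene {'fx': 374.7331075656825, 'fy': 374.7331075656825, 'cx': 323.21780889780365, 'cy': 204.28365398254851, 'camera_from_world': array([[-0.6487, -0.7608,  0.0202,  0.3669],
       [ 0.5815, -0.4784,  0.658 , -0.4024],
       [-0.4909,  0.4386,  0.7528, -0.7563],
       [ 0.    ,  0.    ,  0.    ,  1.    ]])}
scene weight_64_center 0.62 [0.5655 0.1765 0.065 ] [268. 252.]
scene weight_48_center 0.84 [0.3586 0.1221 0.0127] [341. 309.]
scene weight_48_center 0.52 [0.3661 0.211  0.0128] [309. 331.]
scene weight_48_center 0.46 [0.57   0.177  0.0946] [266. 244.]
scene weight_35_center 0.48 [0.5671 0.1792 0.1179] [265. 239.]
[... 2074 characters left out ...]
43. 184.]
top well_35 0.96 [ 0.4532 -0.1     0.0331] [345. 240.]
top well_35 0.66 [ 0.4634 -0.1966  0.0325] [379. 236.]
top well_22 0.98 [ 0.6212 -0.0999  0.0303] [343. 184.]
top well_22 0.96 [ 0.4532 -0.1     0.0331] [345. 240.]
top well_22 0.66 [ 0.4634 -0.1966  0.0325] [379. 236.]
top scale 0.53 [ 0.6289 -0.1979  0.0335] [377. 180.]
top bottle 0.75 [0.7246 0.1253 0.0009] [268. 154.]
wrist {'fx': 321.8182105926718, 'fy': 321.8182105926718, 'cx': 319.97746553601877, 'cy': 198.63681717405285, 'camera_from_world': array([[ 0.3419,  0.9397, -0.0007, -0.6753],
       [-0.9055,  0.3293, -0.2677,  0.0312],
       [-0.2513,  0.0921,  0.9635, -0.3908],
       [ 0.    ,  0.    ,  0.    ,  1.    ]])}
```

View pics/top0.png

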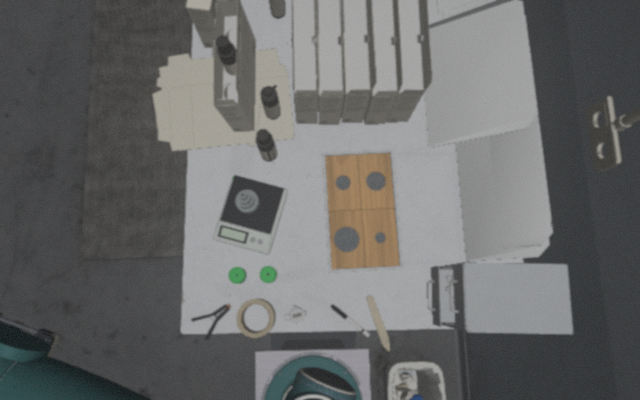

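View pics/scene0.png

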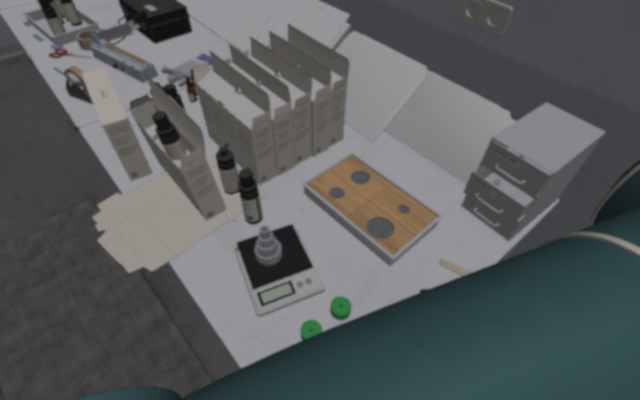

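```bash
python3 - <<'E'
from h import *
np.set_printoptions(precision=4,suppress=True)
z=np.load('top0.npz'); ci=optics.camera_info('top'); X=deproj(ci,z['d'])
cv2.imwrite('pics/topcrop.png',cv2.resize(z['p'][100:300,180:440],None,fx=3,fy=3,interpolation=cv2.INTER_CUBIC)[:600,:780])
print(X[np.array([184,180,240,236]),np.array([343,377,345,379])])
m=(X[...,2]>.08)&(abs(X[...,0]-.567)<.08)&(abs(X[...,1]-.178)<.08)
P=X[m]
for a,b in [(.145,.17),(.12,.138),(.1,.118),(.06,.09)]:
    s=P[(P[:,2]>a)&(P[:,2]<b)]; print(a,len(s),s.mean(0) if len(s) else 0,s.min(0) if len(s) else 0,s.max(0) if len(s) else 0)
h,e=np.histogram(P[:,2],bins=np.arange(.04,.2,.004)); print([(round(float(k),3),int(c)) for k,c in zip(e,h) if c])
E
```

```text
[[ 0.6198 -0.0987  0.0301]
 [ 0.6292 -0.1991  0.0345]
 [ 0.4538 -0.0993  0.0349]
 [ 0.464  -0.1983  0.0301]]
0.145 51 [0.5667 0.1767 0.1542] [0.557  0.1672 0.147 ] [0.5764 0.1866 0.1582]
0.12 71 [0.5622 0.1747 0.1291] [0.5488 0.16   0.12  ] [0.5823 0.1933 0.1356]
0.1 100 [0.5566 0.1743 0.1067] [0.5419 0.1554 0.1004] [0.5873 0.2002 0.1176]
0.06 64 [0.556  0.1705 0.082 ] [0.5352 0.1475 0.0801] [0.5948 0.2066 0.0881]
[(0.08, 55), (0.084, 8), (0.088, 4), (0.092, 10), (0.096, 4), (0.1, 19), (0.104, 58), (0.108, 14), (0.112, 4), (0.116, 8), (0.12, 2), (0.124, 27), (0.128, 29), (0.132, 13), (0.136, 3), (0.14, 5), (0.144, 2), (0.148, 9), (0.152, 32), (0.156, 9)]
```

```bash
cat >> h.py <<'E'
from scipy.spatial.transform import Rotation as Ro
np.set_printoptions(precision=4,suppress=True)
def go(P,yaw):
    s=manip.read_state(); R=Ro.from_euler('xyz',s['tcp_rot'],degrees=True); T=Ro.from_euler('xyz',[180,0,yaw],degrees=True)
    print('t',s['time_s'],'at',s['tool_pos'],s['tcp_rot'],'F',s['contact_force'],'op',s['opening'])
    print('LIN',np.round(R.inv().apply(np.array(P)-s['tool_pos']),4),'ROT',np.round((R.inv()*T).as_rotvec(degrees=True),2))
E
python3 - <<'E'
from h import *
s=manip.read_state(); R=Ro.from_euler('xyz',s['tcp_rot'],degrees=True)
C=np.linalg.inv(optics.camera_info('wrist')['camera_from_world'])
print('cam in tool',R.inv().apply(C[:3,3]-s['tool_pos'])); print(R.inv().as_matrix()@C[:3,:3])
go([.50,.16,.30],92)
E
```

```text
cam in tool [ 0.0738  0.0006 -0.1658]
[[-0.0012  0.9635  0.2676]
 [ 1.      0.0009  0.001 ]
 [ 0.0007  0.2676 -0.9635]]
t 1.15 at [0.2301 0.6346 0.2187] [179.9966   0.0014 160.0748] F [ 0.0762 -0.371   1.3149] op 0.09316386715081786
LIN [-0.4155 -0.3542 -0.0813] ROT [ 0.   -0.   68.07]
```

View pics/topcrop.png

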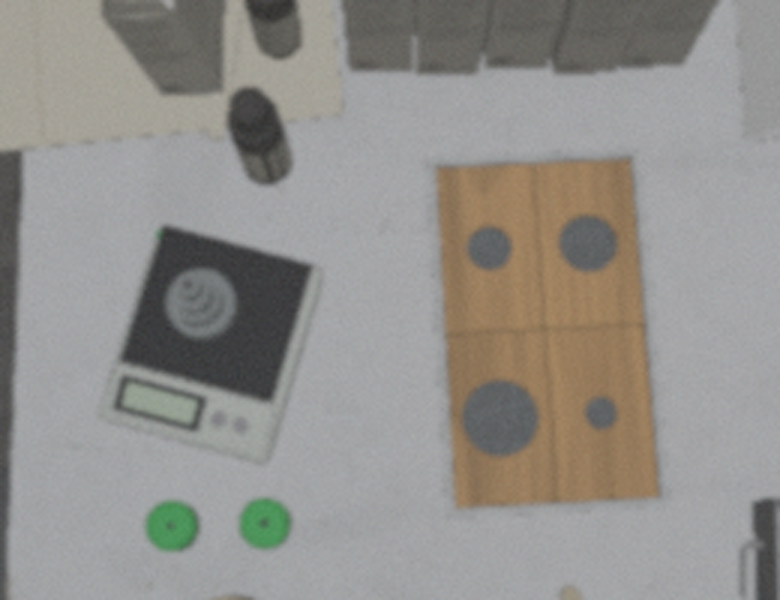

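View pics/wrist0.png

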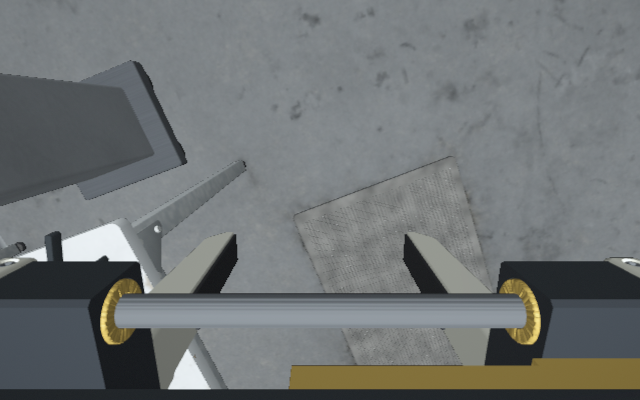

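```bash
python3 - <<'E'
from h import *
go([.567,.15,.28],92)
E
```

```text
t 1.15 at [0.2301 0.6346 0.2187] [179.9966   0.0014 160.0748] F [ 0.0762 -0.371   1.3149] op 0.09316386715081786
LIN [-0.4819 -0.3408 -0.0613] ROT [ 0.   -0.   68.07]
```

>>> {"method": "apply_moves", "body": {"linear": [[-0.05,-0.035,-0.04],[-0.1,-0.07,-0.06],[-0.15,-0.106,-0.061],[-0.2,-0.141,-0.061],[-0.25,-0.177,-0.061],[-0.3,-0.212,-0.061],[-0.35,-0.248,-0.061],[-0.4,-0.283,-0.061],[-0.45,-0.318,-0.061],[-0.482,-0.341,-0.061]], "rot": [[0,0,7],[0,0,14],[0,0,21],[0,0,28],[0,0,35],[0,0,42],[0,0,49],[0,0,56],[0,0,63],[0,0,68]]}}

```text
time_s: 2.4
tool_pos: [0.5681, 0.1474, 0.2797]
tcp_rot: [180.0, 0.0, 91.8]
contact_force: [0.7, 0.2, -0.4]
opening: 0.0931
```

>>> {"method": "apply_moves", "body": {"linear": [[0,0,0],[0,0,0]], "rot": [[0,0,0],[0,0,0]]}}

```text
time_s: 2.65
tool_pos: [0.568, 0.1475, 0.2797]
tcp_rot: [180.0, -0.0, 91.8]
contact_force: [-0.3, 0.5, 0.1]
opening: 0.0929
```

```bash
cat >> h.py <<'E'
def circ(p,d,ci,z,c0,r,draw=None):
    pass
E
python3 - <<'E'
from h import *
go([.567,.15,.28],92)
p,d,ci=cap('wrist','w1'); np.savez('w1.npz',p=p,d=d,T=ci['camera_from_world'])
for q in ['weight_64_center','weight_48_center','weight_35_center','weight_22_center','scale','bottle']:
    for r in spotter.pinpoint(q,'wrist')[:2]:
        P=w(ci,r['location']); print(q,round(r['score'],2),P,np.round(px(ci,P)))
E
```

```text
t 2.65 at [0.568  0.1475 0.2797] [179.9957  -0.0043  91.8104] F [-0.2598  0.4753  0.135 ] op 0.09294097128876778
LIN [ 0.0026 -0.0009 -0.0003] ROT [ 0.   -0.   -0.19]
weight_48_center 0.95 [0.3638 0.1271 0.0095] [171. 176.]
weight_48_center 0.82 [0.5683 0.1811 0.0886] [321. 148.]
weight_35_center 0.64 [0.5686 0.1805 0.1189] [321. 152.]
weight_22_center 0.88 [0.5701 0.1798 0.1403] [323. 155.]
scale 0.68 [ 0.5385  0.176  -0.0008] [299. 143.]
bottle 0.75 [0.7264 0.1269 0.0053] [432. 183.]
```

View pics/w1.png

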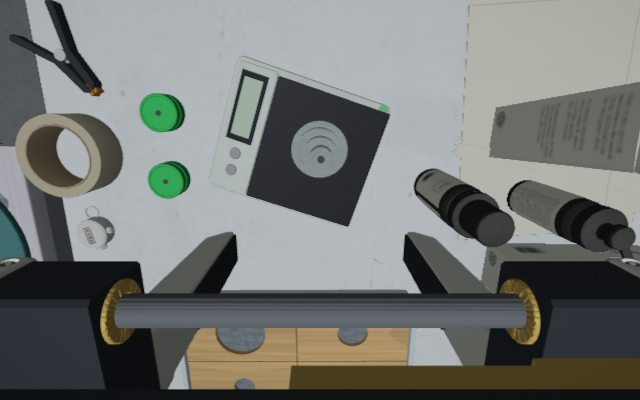

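```bash
python3 - <<'E'
from h import *
z=np.load('w1.npz'); p=z['p']; ci=optics.camera_info('wrist'); ci['camera_from_world']=z['T']
c=cv2.resize(p[110:190,280:360],None,fx=7,fy=7,interpolation=cv2.INTER_CUBIC)
def circ(x,y,zz,r,col):
    pts=np.array([px(ci,[x+r*np.cos(t),y+r*np.sin(t),zz]) for t in np.linspace(0,2*np.pi,60)])
    pts=(pts-[280,110]+.5)*7
    cv2.polylines(c,[pts.astype(int)],True,col,1)
c2=c.copy()
for zz,r,col in [(.08,.032,(0,0,255)),(.106,.024,(0,255,255)),(.13,.0175,(0,255,0)),(.154,.011,(255,0,255))]: circ(.568,.178,zz,r,col)
cv2.imwrite('pics/c1.png',c)
X=deproj(ci,z['d']);
for a,b in [(.15,.158),(.126,.134),(.102,.11),(.077,.083)]:
    m=(X[...,2]>a)&(X[...,2]<b)&(abs(X[...,0]-.567)<.05)&(abs(X[...,1]-.178)<.05)
    s=X[m]; print(a,len(s),(s.max(0)+s.min(0))/2,s.max(0)-s.min(0), np.median(s[:,2]))
E
```

```text
0.15 457 [0.5672 0.1785 0.1531] [0.0211 0.0214 0.0047] 0.15333680049754628
0.126 509 [0.567  0.1788 0.1302] [0.0346 0.0346 0.0074] 0.1293168056374655
0.102 592 [0.5656 0.1795 0.1061] [0.0467 0.0474 0.0073] 0.1053471166435935
0.077 842 [0.5661 0.1778 0.0799] [0.0628 0.0635 0.0054] 0.07935935580608428
```

View pics/c1.png

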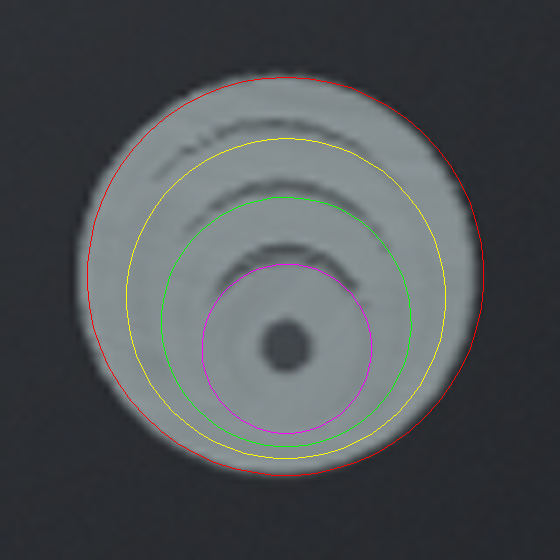

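```bash
python3 - <<'E'
from h import *
go([.5672,.1785,.20],90);go([.5672,.1785,.141],90)
E
```

```text
t 3.0 at [0.5678 0.1479 0.2798] [179.9775   0.0017  91.856 ] F [-0.585   0.8146  1.1335] op 0.09311445751738409
LIN [0.0306 0.0004 0.0798] ROT [0.02 0.   1.86]
t 3.0 at [0.5678 0.1479 0.2798] [179.9775   0.0017  91.856 ] F [-0.585   0.8146  1.1335] op 0.09311445751738409
LIN [0.0306 0.0003 0.1388] ROT [0.02 0.   1.86]
```

>>> {"method": "apply_moves", "body": {"linear": [[0.0306,0.0003,0.05],[0.0306,0.0003,0.09],[0.0306,0.0003,0.12],[0.0306,0.0003,0.1388],[0.0306,0.0003,0.1388],[0.0306,0.0003,0.1388]], "rot": [[0,0,1.8],[0,0,1.8],[0,0,1.8],[0,0,1.8],[0,0,1.8],[0,0,1.8]], "jaw": 0.06, "newtons": 15}}

```text
time_s: 3.75
tool_pos: [0.5677, 0.1787, 0.1425]
tcp_rot: [179.9, -0.0, 90.1]
contact_force: [-0.5, 0.3, 0.7]
opening: 0.06
```

>>> {"method": "apply_moves", "body": {"linear": [[0,0,0],[0,0,0],[0,0,0],[0,0,0],[0,0,0]], "rot": [[0,0,0],[0,0,0],[0,0,0],[0,0,0],[0,0,0]], "jaw": 0.01}}

```text
time_s: 4.38
tool_pos: [0.5677, 0.1787, 0.1425]
tcp_rot: [179.9, -0.0, 90.1]
contact_force: [0.9, 0.0, 0.3]
opening: 0.0217
```

```bash
python3 - <<'E'
from h import *
go([.5672,.1785,.141],90)
p,d,ci=cap('wrist','w2')
go([.4605,-.198,.2],90)
E
```

```text
t 4.375 at [0.5677 0.1787 0.1425] [179.8841  -0.0234  90.0565] F [0.8891 0.0027 0.3248] op 0.021653607538131604
LIN [-0.0002 -0.0005  0.0015] ROT [ 0.12 -0.02  0.06]
t 4.425 at [0.5677 0.1787 0.1425] [179.8871  -0.0209  90.0565] F [ 0.6334 -0.1759  1.3711] op 0.02162589457591173
LIN [-0.3765 -0.1074 -0.0579] ROT [ 0.11 -0.02  0.06]
```

View pics/w2.png

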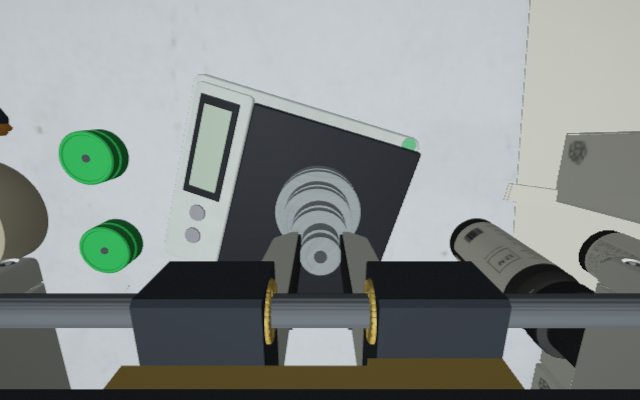

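```bash
python3 - <<'E'
from h import *
go([.54,-.20,.30],90)
E
```

```text
t 4.425 at [0.5677 0.1787 0.1425] [179.8871  -0.0209  90.0565] F [ 0.6334 -0.1759  1.3711] op 0.02162589457591173
LIN [-0.3786 -0.0277 -0.1577] ROT [ 0.11 -0.02  0.06]
```

>>> {"method": "apply_moves", "body": {"linear": [[0,0,-0.03],[-0.01,0,-0.08],[-0.06,-0.005,-0.11],[-0.11,-0.01,-0.14],[-0.165,-0.015,-0.1577],[-0.22,-0.02,-0.1577],[-0.28,-0.025,-0.1577],[-0.33,-0.028,-0.1577],[-0.3786,-0.028,-0.1577],[-0.3786,-0.028,-0.1577]], "rot": [[0,0,0],[0,0,0],[0,0,0],[0,0,0],[0,0,0],[0,0,0],[0,0,0],[0,0,0],[0,0,0],[0,0,0]]}}

```text
time_s: 5.68
tool_pos: [0.5393, -0.2027, 0.2994]
tcp_rot: [179.9, -0.0, 89.9]
contact_force: [-0.8, 0.3, -0.1]
opening: 0.0217
```

>>> {"method": "apply_moves", "body": {"linear": [[0,0,0],[0,0,0]], "rot": [[0,0,0],[0,0,0]]}}

```text
time_s: 5.92
tool_pos: [0.5394, -0.2019, 0.2994]
tcp_rot: [179.9, -0.0, 89.9]
contact_force: [-0.5, -0.3, -0.0]
opening: 0.021
```

```bash
python3 - <<'E'
from h import *
go([.54,-.20,.30],90)
p,d,ci=cap('wrist','w3'); np.savez('w3.npz',p=p,d=d,T=ci['camera_from_world'])
X=deproj(ci,d)
for n,c,r in [('64',(.4545,-.0995),.037),('22',(.4605,-.198),.016),('48',(.628,-.198),.029),('35',(.6205,-.099),.0225)]:
    rr=np.hypot(X[...,0]-c[0],X[...,1]-c[1]); 
    zt=np.median(X[...,2][(rr<.047)&(rr>r+.006)]); zf=np.median(X[...,2][rr<r-.006])
    col=p.astype(float); m=(rr<.046)&(col[...,2]-col[...,0]<20); print(m.sum())
    m=m.astype(np.uint8); k,l,st,ce=cv2.connectedComponentsWithStats(m); i=1+np.argmax(st[1:,4]); q=l==i
    cn,_=cv2.findContours(q.astype(np.uint8),cv2.RETR_EXTERNAL,cv2.CHAIN_APPROX_NONE)
    # contour -> intersect ray with plane zt
    C=np.linalg.inv(ci['camera_from_world']); pts=[]
    for u,v in cn[0][:,0]:
        ray=C[:3,:3]@[(u-ci['cx'])/ci['fx'],-(v-ci['cy'])/ci['fy'],-1]; pts.append(C[:3,3]+ray*(zt-C[2,3])/ray[2])
    pts=np.array(pts); (cx,cy),R=cv2.minEnclosingCircle(pts[:,:2].astype(np.float32))
    A=np.c_[2*pts[:,:2],np.ones(len(pts))]; b=(pts[:,:2]**2).sum(1); s=np.linalg.lstsq(A,b,rcond=None)[0]
    print(n,'top',zt,'floor',zf,'minc',cx,cy,R,'ls',s[:2],np.sqrt(s[2]+s[0]**2+s[1]**2))
# held disc
m=(X[...,2]>.28)&(X[...,2]<.33); 
E
```

```text
t 5.925 at [ 0.5394 -0.2019  0.2994] [179.94    -0.0291  89.9108] F [-0.4764 -0.2935 -0.0227] op 0.02101423429635003
LIN [ 0.0019  0.0006 -0.0006] ROT [ 0.06 -0.03 -0.09]
2735
64 top 0.03861141236162885 floor 0.031133279783341572 minc 0.45855602622032166 -0.1031268835067749 0.0362061932682991 ls [ 0.4584 -0.103 ] 0.03540628533603572
11796
22 top 0.3989273021145838 floor 0.39090238106033026 minc 0.4766443967819214 -0.1833762675523758 0.0252090897411108 ls [ 0.4753 -0.1815] 0.01736145155564093
11108
48 top 0.3992866365996859 floor 0.3911875900861788 minc 0.6065113544464111 -0.18245193362236023 0.023084882646799088 ls [ 0.6068 -0.1809] 0.016435958313352542
984
35 top 0.03877508610206082 floor 0.03135937611139783 minc 0.6237094402313232 -0.09754016250371933 0.021781275048851967 ls [ 0.6237 -0.0976] 0.021017571318628876
```

View pics/w3.png

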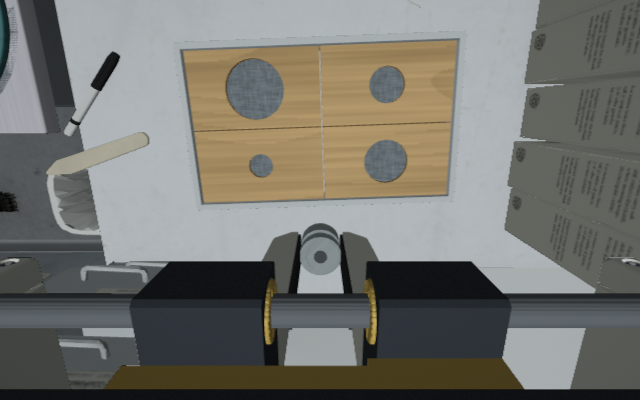

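```bash
cat > wells.py <<'E'
from h import *
def wells(f):
    z=np.load(f);p=z['p'];d=z['d'];ci=optics.camera_info('wrist'); ci['camera_from_world']=z['T']
    X=deproj(ci,d); out={}
    lo=X[...,2]<.06
    C=np.linalg.inv(ci['camera_from_world'])
    for n,c,r in [('64',(.4585,-.103),.037),('22',(.4605,-.200),.016),('48',(.628,-.198),.029),('35',(.6237,-.098),.0225)]:
        rr=np.where(lo,np.hypot(X[...,0]-c[0],X[...,1]-c[1]),9)
        m=((rr<r+.009)&(p[...,2].astype(float)-p[...,0]<25)).astype(np.uint8)
        k,l,st,ce=cv2.connectedComponentsWithStats(m); i=1+np.argmax(st[1:,4])
        cn,_=cv2.findContours((l==i).astype(np.uint8),cv2.RETR_EXTERNAL,cv2.CHAIN_APPROX_NONE)
        cn=max(cn,key=len)[:,0].astype(np.float32); (a,b),s,_=cv2.fitEllipse(cn)
        ray=C[:3,:3]@[(a-ci['cx'])/ci['fx'],-(b-ci['cy'])/ci['fy'],-1]
        P=C[:3,3]+ray*(.036-C[2,3])/ray[2]; out[n]=P[:2]
        zf=np.median(X[...,2][rr<r-.006])
        print(n,P[:2],'size mm',np.array(s)/2*1000*ray_len(ci,C,zf),zf)
    return out
def ray_len(ci,C,zz): return (C[2,3]-zz)/ci['fx']
if __name__=='__main__':
    o=wells('w3.npz'); k=list(o)
    print('v',o['64']-o['22'],o['35']-o['48'],o['48']-o['22'],o['35']-o['64'])
E
python3 wells.py
```

```text
64 [ 0.458 -0.102] size mm [37.6749 40.7357] 0.031161540237735735
22 [ 0.461  -0.1994] size mm [14.4208 15.3097] 0.031471102284901964
48 [ 0.6275 -0.1937] size mm [27.0006 28.5555] 0.03151938808419846
35 [ 0.6243 -0.0971] size mm [22.3877 24.3216] 0.03134922986515781
v [-0.0031  0.0975] [-0.0032  0.0966] [0.1665 0.0058] [0.1664 0.0049]
```

```bash
python3 - <<'E'
from h import *
go([.4608,-.1992,.07],91.8)
E
```

```text
t 5.975 at [ 0.5394 -0.2018  0.2995] [179.9327  -0.0243  89.9253] F [-0.1273  0.2225 -1.3884] op 0.021288959030824523
LIN [ 0.0024 -0.0789  0.2294] ROT [ 0.07 -0.02 -1.87]
```

>>> {"method": "apply_moves", "body": {"linear": [[0.0024,-0.04,0.04],[0.0024,-0.0789,0.08],[0.0024,-0.0789,0.13],[0.0024,-0.0789,0.18],[0.0024,-0.0789,0.215],[0.0024,-0.0789,0.2294],[0.0024,-0.0789,0.2294],[0.0024,-0.0789,0.2294]], "rot": [[0,0,-1.8],[0,0,-1.8],[0,0,-1.8],[0,0,-1.8],[0,0,-1.8],[0,0,-1.8],[0,0,-1.8],[0,0,-1.8]]}}

```text
time_s: 6.98
tool_pos: [0.4616, -0.1994, 0.0716]
tcp_rot: [179.8, 0.0, 91.7]
contact_force: [0.7, -0.1, -0.8]
opening: 0.0213
```

```bash
python3 - <<'E'
from h import *
p,d,ci=cap('wrist','w4')
go([.4608,-.1992,.045],91.8)
E
```

```text
t 7.025 at [ 0.4616 -0.1995  0.0716] [179.8221   0.032   91.7353] F [ 0.2302 -0.1477 -0.756 ] op 0.02161685438315935
LIN [ 0.0003 -0.0008  0.0266] ROT [ 0.18  0.03 -0.06]
```

View pics/w4.png

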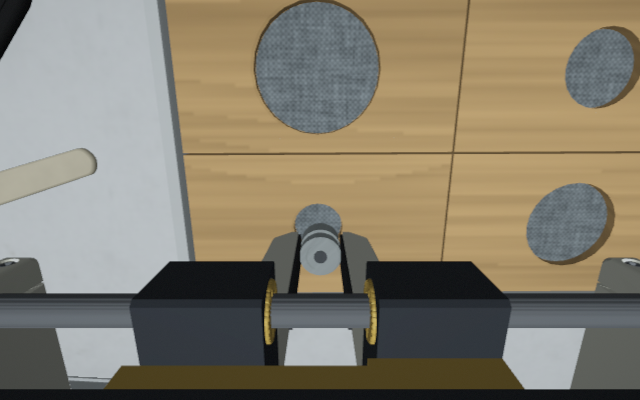

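>>> {"method": "apply_moves", "body": {"linear": [[0.0003,-0.0008,0.01],[0.0003,-0.0008,0.02],[0.0003,-0.0008,0.026],[0.0003,-0.0008,0.027],[0.0003,-0.0008,0.027]], "rot": [[0,0,0],[0,0,0],[0,0,0],[0,0,0],[0,0,0]]}}

```text
time_s: 7.65
tool_pos: [0.4609, -0.1993, 0.0447]
tcp_rot: [179.8, 0.0, 91.7]
contact_force: [-0.5, 0.3, -1.7]
opening: 0.0217
```

```bash
python3 - <<'E'
from h import *
p,d,ci=cap('wrist','w5')
go([.4608,-.1992,.044],91.8)
E
```

```text
t 7.7 at [ 0.461  -0.1993  0.0448] [179.8088   0.0404  91.7364] F [ 0.2497 -0.1262 -0.4663] op 0.021185915503751304
LIN [ 0.0001 -0.0002  0.0008] ROT [ 0.19  0.04 -0.06]
```

View pics/w5.png

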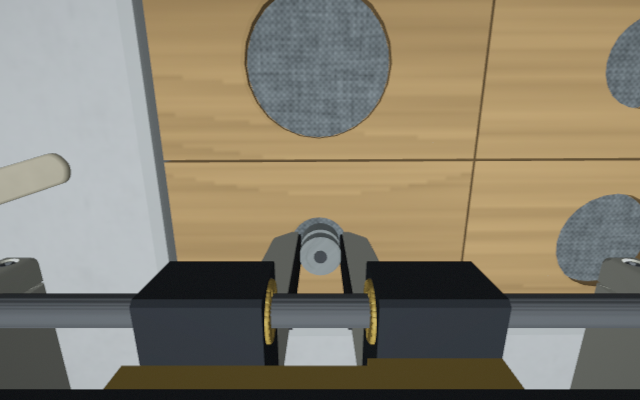

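>>> {"method": "apply_moves", "body": {"linear": [[0,0,0.0008],[0,0,0.0008]], "rot": [[0,0,0],[0,0,0]]}}

```text
time_s: 7.95
tool_pos: [0.461, -0.1993, 0.0441]
tcp_rot: [179.8, 0.0, 91.7]
contact_force: [0.4, 0.1, -1.1]
opening: 0.0212
```

>>> {"method": "apply_moves", "body": {"linear": [[0,0,0],[0,0,0],[0,0,0],[0,0,-0.02],[0,0,-0.06],[0,0,-0.12],[0,0,-0.18],[0,0,-0.22]], "rot": [[0,0,0],[0,0,0],[0,0,0],[0,0,0],[0,0,0],[0,0,0],[0,0,0],[0,0,0]], "jaw": 0.05}}

```text
time_s: 8.95
tool_pos: [0.4602, -0.1991, 0.2689]
tcp_rot: [179.6, 0.2, 91.7]
contact_force: [0.7, -0.5, -0.2]
opening: 0.05
```

```bash
python3 - <<'E'
from h import *
go([.567,.15,.28],90)
E
```

```text
t 8.95 at [ 0.4602 -0.1991  0.2689] [179.6052   0.1501  91.7363] F [ 0.7216 -0.4705 -0.1541] op 0.05004431480673478
LIN [ 0.3457  0.1174 -0.0112] ROT [0.4  0.14 1.74]
```

>>> {"method": "apply_moves", "body": {"linear": [[0.05,0.017,-0.011],[0.1,0.034,-0.011],[0.15,0.051,-0.011],[0.2,0.068,-0.011],[0.25,0.085,-0.011],[0.3,0.102,-0.011],[0.3457,0.1174,-0.011],[0.3457,0.1174,-0.011],[0.3457,0.1174,-0.011]], "rot": [[0.4,0.1,1.7],[0.4,0.1,1.7],[0.4,0.1,1.7],[0.4,0.1,1.7],[0.4,0.1,1.7],[0.4,0.1,1.7],[0.4,0.1,1.7],[0.4,0.1,1.7],[0.4,0.1,1.7]], "jaw": 0.07}}

```text
time_s: 10.07
tool_pos: [0.5668, 0.1497, 0.2807]
tcp_rot: [180.0, 0.1, 90.1]
contact_force: [0.4, -0.1, -1.1]
opening: 0.0696
```

```bash
cat >> h.py <<'E'
def stack(f):
    p,d,ci=cap('wrist',f); X=deproj(ci,d); t=cap('top',f+'t')
    for a,b in [(.15,.158),(.126,.134),(.102,.11),(.077,.083)]:
        m=(X[...,2]>a)&(X[...,2]<b)&(abs(X[...,0]-.567)<.05)&(abs(X[...,1]-.178)<.05)
        s=X[m]
        if len(s)>50: print(a,len(s),(s.max(0)+s.min(0))/2,s.max(0)-s.min(0), np.median(s[:,2]))
E
python3 - <<'E'
from h import *
stack('w6'); go([.567,.1788,.119],90)
E
```

```text
0.126 987 [0.567  0.1787 0.1289] [0.0348 0.0349 0.0054] 0.12921386361178905
0.102 586 [0.5653 0.1795 0.1062] [0.0469 0.0477 0.0076] 0.10532758714465432
0.077 831 [0.5659 0.178  0.0801] [0.063  0.0626 0.0057] 0.0793648391391063
t 10.175 at [0.5668 0.1491 0.2806] [179.9575   0.0436  89.9826] F [-0.2679  0.6171 -0.1586] op 0.06970109384664944
LIN [0.0299 0.0001 0.1616] ROT [ 0.04  0.04 -0.02]
```

View pics/w6.png

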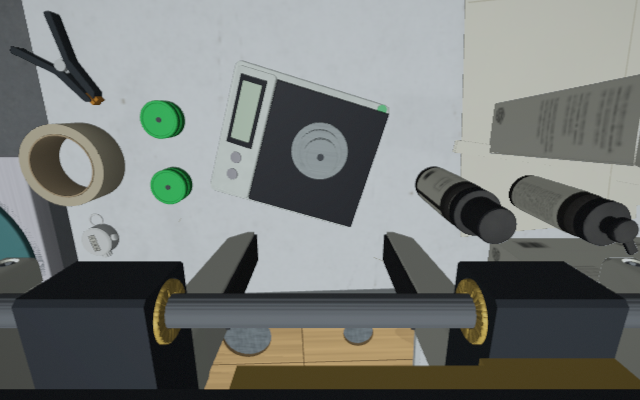

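View pics/w6t.png

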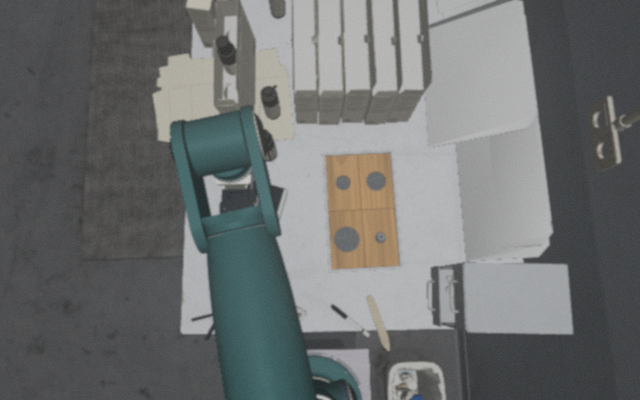

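>>> {"method": "apply_moves", "body": {"linear": [[0.0299,0.0003,0.05],[0.0299,0.0003,0.1],[0.0299,0.0003,0.14],[0.0299,0.0003,0.163],[0.0299,0.0003,0.163],[0.0299,0.0003,0.163]], "rot": [[0,0,0],[0,0,0],[0,0,0],[0,0,0],[0,0,0],[0,0,0]], "newtons": 20}}

```text
time_s: 10.92
tool_pos: [0.5678, 0.1784, 0.1193]
tcp_rot: [179.9, 0.0, 89.9]
contact_force: [0.5, -0.3, -0.5]
opening: 0.0696
```

>>> {"method": "apply_moves", "body": {"linear": [[0,0,0],[0,0,0],[0,0,0],[0,0,0],[0,0,0]], "rot": [[0,0,0],[0,0,0],[0,0,0],[0,0,0],[0,0,0]], "jaw": 0.02}}

```text
time_s: 11.55
tool_pos: [0.5678, 0.1784, 0.1193]
tcp_rot: [179.9, 0.0, 89.9]
contact_force: [-1.7, -0.4, 1.2]
opening: 0.0347
```

```bash
python3 - <<'E'
from h import *
go([.6246,-.0969,.18],91.8)
E
```

```text
t 11.55 at [0.5678 0.1784 0.1193] [179.8629   0.0182  89.9365] F [-1.7343 -0.4462  1.2175] op 0.03467600009663769
LIN [-0.2753  0.0573 -0.0605] ROT [ 0.14  0.02 -1.86]
```

>>> {"method": "apply_moves", "body": {"linear": [[0,0,-0.03],[-0.01,0,-0.08],[-0.05,0.005,-0.1],[-0.1,0.01,-0.1],[-0.15,0.02,-0.1],[-0.2,0.04,-0.1],[-0.25,0.0573,-0.09],[-0.2753,0.0573,-0.0605],[-0.2753,0.0573,-0.02],[-0.2753,0.0573,0.03]], "rot": [[0,0,0],[0,0,0],[0,0,-1],[0,0,-1.8],[0,0,-1.8],[0,0,-1.8],[0,0,-1.8],[0,0,-1.8],[0,0,-1.8],[0,0,-1.8]]}}

```text
time_s: 12.8
tool_pos: [0.625, -0.0975, 0.0887]
tcp_rot: [179.8, 0.0, 91.7]
contact_force: [0.6, -0.0, -1.7]
opening: 0.0344
```

>>> {"method": "apply_moves", "body": {"linear": [[0,0,0.01],[0,0,0.01]], "rot": [[0,0,0],[0,0,0]]}}

```text
time_s: 13.05
tool_pos: [0.6253, -0.0975, 0.0793]
tcp_rot: [179.8, 0.0, 91.7]
contact_force: [-0.1, -0.8, -0.3]
opening: 0.0341
```

```bash
python3 - <<'E'
from h import *
cap('wrist','w7')
go([.6246,-.0969,.0457],91.8)
E
```

```text
t 13.1 at [ 0.6258 -0.0976  0.0805] [179.7093   0.0553  91.6995] F [ 0.6319 -0.7898 -0.5678] op 0.03456096762210265
LIN [ 0.0007 -0.0014  0.0348] ROT [ 0.29  0.06 -0.1 ]
```

View pics/w7.png

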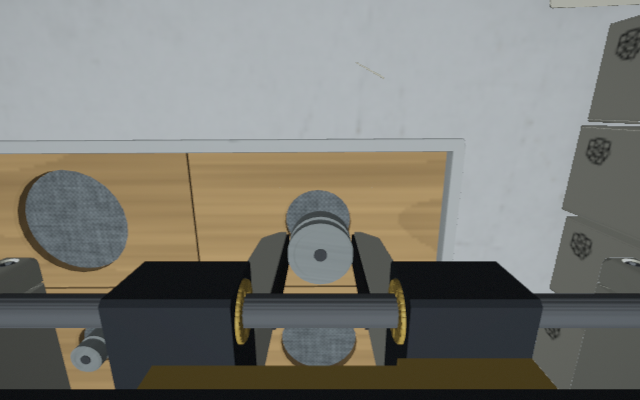

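>>> {"method": "apply_moves", "body": {"linear": [[0.0006,-0.0013,0.01],[0.0006,-0.0013,0.02],[0.0006,-0.0013,0.028],[0.0006,-0.0013,0.033],[0.0006,-0.0013,0.035],[0.0006,-0.0013,0.035]], "rot": [[0.2,0,0],[0.2,0,0],[0.2,0,0],[0.2,0,0],[0.2,0,0],[0.2,0,0]]}}

```text
time_s: 13.85
tool_pos: [0.6247, -0.097, 0.0455]
tcp_rot: [179.9, 0.1, 91.7]
contact_force: [0.2, -0.0, -0.4]
opening: 0.0348
```

```bash
python3 - <<'E'
from h import *
cap('wrist','w8')
go([.6246,-.0969,.0457],91.8)
E
```

```text
t 13.9 at [ 0.6248 -0.0971  0.0456] [179.899    0.0598  91.7004] F [ 0.6563  0.3016 -0.7675] op 0.034376362271834035
LIN [ 0.0002 -0.0002 -0.0001] ROT [ 0.1   0.06 -0.1 ]
```

View pics/w8.png

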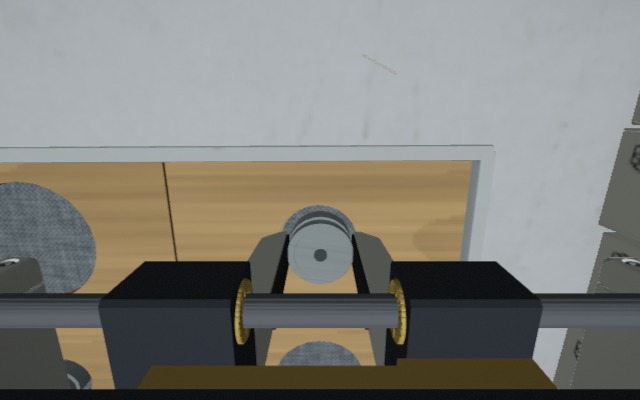

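Centred in its well, with no contact force. Release and return for the 48.

>>> {"method": "apply_moves", "body": {"linear": [[0,0,0],[0,0,0],[0,0,0],[0,0,-0.02],[0,0,-0.06],[0,0,-0.12],[0,0,-0.18],[0,0,-0.23]], "rot": [[0,0,0],[0,0,0],[0,0,0],[0,0,0],[0,0,0],[0,0,0],[0,0,0],[0,0,0]], "jaw": 0.06}}

```text
time_s: 14.9
tool_pos: [0.6241, -0.0968, 0.2801]
tcp_rot: [179.7, 0.1, 91.7]
contact_force: [0.7, -0.1, 0.1]
opening: 0.0599
```

```bash
python3 - <<'E'
from h import *
go([.566,.15,.28],90)
E
```

```text
t 14.9 at [ 0.6241 -0.0968  0.2801] [179.7394   0.0956  91.7008] F [ 0.6865 -0.0991  0.1072] op 0.05994151827662836
LIN [ 0.2484 -0.0507 -0.0005] ROT [0.26 0.09 1.7 ]
```

>>> {"method": "apply_moves", "body": {"linear": [[0.05,-0.015,0],[0.1,-0.03,0],[0.15,-0.045,0],[0.2,-0.0507,0],[0.2484,-0.0507,0],[0.2484,-0.0507,0],[0.2484,-0.0507,0]], "rot": [[0.2,0.1,1.7],[0.2,0.1,1.7],[0.2,0.1,1.7],[0.2,0.1,1.7],[0.2,0.1,1.7],[0.2,0.1,1.7],[0.2,0.1,1.7]], "jaw": 0.08}}

```text
time_s: 15.78
tool_pos: [0.566, 0.1497, 0.2805]
tcp_rot: [179.9, -0.0, 90.0]
contact_force: [0.1, -0.2, -0.3]
opening: 0.0795
```

```bash
python3 - <<'E'
from h import *
stack('w9'); go([.5655,.1795,.092],90)
E
```

```text
0.102 1610 [0.5659 0.1795 0.1052] [0.0467 0.0479 0.0054] 0.10508534625111163
0.077 830 [0.5664 0.1782 0.0798] [0.0629 0.0626 0.0055] 0.07934577679552851
t 15.875 at [0.5661 0.149  0.2801] [179.9048  -0.0065  89.9406] F [ 1.0461 -0.2996  0.9021] op 0.08003575958420131
LIN [ 0.0304 -0.001   0.1881] ROT [ 0.1  -0.01 -0.06]
```

View pics/w9t.png

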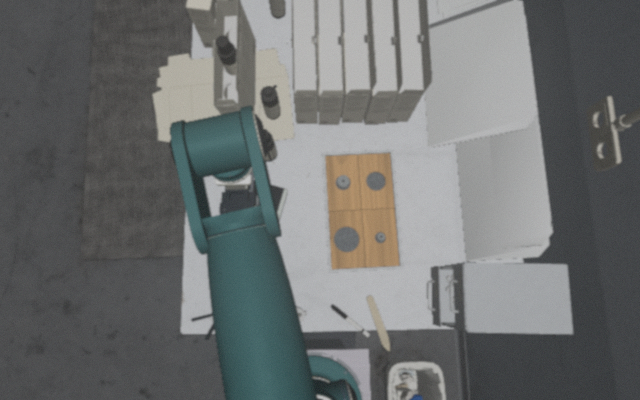

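>>> {"method": "apply_moves", "body": {"linear": [[0.0304,-0.0008,0.05],[0.0304,-0.001,0.1],[0.0304,-0.001,0.15],[0.0304,-0.001,0.18],[0.0304,-0.001,0.189],[0.0304,-0.001,0.189],[0.0304,-0.001,0.189]], "rot": [[0,0,0],[0,0,0],[0,0,0],[0,0,0],[0,0,0],[0,0,0],[0,0,0]], "newtons": 30}}

```text
time_s: 16.75
tool_pos: [0.5663, 0.1794, 0.0929]
tcp_rot: [179.8, -0.0, 89.9]
contact_force: [0.3, 0.6, -0.1]
opening: 0.0803
```

>>> {"method": "apply_moves", "body": {"linear": [[0,0,0],[0,0,0],[0,0,0],[0,0,0],[0,0,0]], "rot": [[0,0,0],[0,0,0],[0,0,0],[0,0,0],[0,0,0]], "jaw": 0.035}}

```text
time_s: 17.38
tool_pos: [0.5662, 0.1794, 0.093]
tcp_rot: [179.8, -0.0, 89.9]
contact_force: [-0.9, -0.3, 1.4]
opening: 0.0471
```

```bash
python3 - <<'E'
from h import *
go([.6277,-.1938,.15],91.8)
E
```

```text
t 17.375 at [0.5662 0.1794 0.093 ] [179.7884  -0.0393  89.9224] F [-0.9137 -0.2859  1.4201] op 0.04711191560242711
LIN [-0.3731  0.0622 -0.0571] ROT [ 0.21 -0.04 -1.88]
```

>>> {"method": "apply_moves", "body": {"linear": [[0,0,-0.03],[-0.01,0,-0.08],[-0.05,0.005,-0.12],[-0.1,0.01,-0.12],[-0.155,0.02,-0.12],[-0.21,0.04,-0.12],[-0.265,0.0622,-0.12],[-0.32,0.0622,-0.12],[-0.3731,0.0622,-0.1],[-0.3731,0.0622,-0.05]], "rot": [[0,0,0],[0,0,0],[0,0,-1],[0,0,-1.8],[0,0,-1.8],[0,0,-1.8],[0,0,-1.8],[0,0,-1.8],[0,0,-1.8],[0,0,-1.8]]}}

```text
time_s: 18.62
tool_pos: [0.6282, -0.1975, 0.1436]
tcp_rot: [179.6, 0.1, 91.5]
contact_force: [1.6, 0.5, -3.7]
opening: 0.0473
```

```bash
python3 - <<'E'
from h import *
go([.6277,-.1938,.08],91.8)
E
```

```text
t 18.625 at [ 0.6282 -0.1975  0.1436] [179.6182   0.0677  91.5216] F [ 1.619   0.5003 -3.6823] op 0.047260934751500915
LIN [ 0.0038 -0.0009  0.0636] ROT [ 0.38  0.07 -0.28]
```

>>> {"method": "apply_moves", "body": {"linear": [[0.0035,-0.0008,0.03],[0.0035,-0.0008,0.055],[0.0035,-0.0008,0.0636],[0.0035,-0.0008,0.0636],[0.0035,-0.0008,0.0636]], "rot": [[0.3,0,-0.3],[0.3,0,-0.3],[0.3,0,-0.3],[0.3,0,-0.3],[0.3,0,-0.3]]}}

```text
time_s: 19.25
tool_pos: [0.6283, -0.1942, 0.0813]
tcp_rot: [179.8, 0.1, 91.8]
contact_force: [-1.1, 0.5, -2.7]
opening: 0.0476
```

```bash
python3 - <<'E'
from h import *
cap('wrist','w10')
go([.6277,-.1938,.0454],91.8)
E
```

```text
t 19.3 at [ 0.6283 -0.1942  0.0813] [179.8314   0.1039  91.8264] F [-0.7861 -0.1387 -2.4609] op 0.04741907894606876
LIN [ 0.0005 -0.0007  0.0359] ROT [0.17 0.1  0.03]
```

View pics/w10.png

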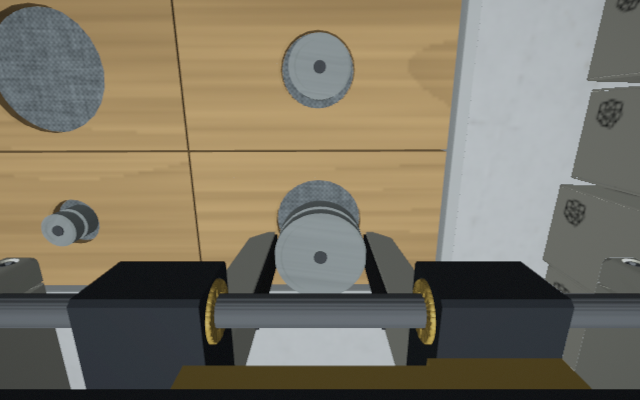

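>>> {"method": "apply_moves", "body": {"linear": [[0.0005,-0.0007,0.01],[0.0005,-0.0007,0.02],[0.0005,-0.0007,0.028],[0.0005,-0.0007,0.034],[0.0005,-0.0007,0.0362],[0.0005,-0.0007,0.0362]], "rot": [[0.1,0,0],[0.1,0,0],[0.1,0,0],[0.1,0,0],[0.1,0,0],[0.1,0,0]]}}

```text
time_s: 20.05
tool_pos: [0.6277, -0.1939, 0.0451]
tcp_rot: [179.9, 0.1, 91.8]
contact_force: [0.3, -0.1, -2.3]
opening: 0.0475
```

```bash
python3 - <<'E'
from h import *
cap('wrist','w11')
go([.6277,-.1938,.0454],91.8)
E
```

```text
t 20.1 at [ 0.6278 -0.1939  0.0453] [179.9207   0.1083  91.8233] F [ 0.1887  0.5435 -1.9999] op 0.047291136485167244
LIN [ 0.0001 -0.0001 -0.0001] ROT [0.08 0.11 0.02]
```

View pics/w11.png

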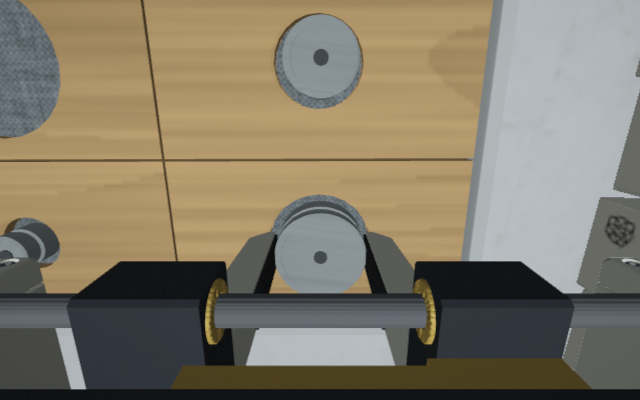

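Release. The 48 sits centred, with the well ring even all round.

>>> {"method": "apply_moves", "body": {"linear": [[0,0,0],[0,0,0],[0,0,0],[0,0,-0.02],[0,0,-0.06],[0,0,-0.12],[0,0,-0.18],[0,0,-0.23]], "rot": [[0,0,0],[0,0,0],[0,0,0],[0,0,0],[0,0,0],[0,0,0],[0,0,0],[0,0,0]], "jaw": 0.068}}

```text
time_s: 21.1
tool_pos: [0.6272, -0.1933, 0.2799]
tcp_rot: [179.8, 0.2, 91.8]
contact_force: [0.5, 0.4, 0.4]
opening: 0.0678
```

```bash
python3 - <<'E'
from h import *
go([.566,.15,.28],90)
E
```

```text
t 21.1 at [ 0.6272 -0.1933  0.2799] [179.7628   0.1673  91.825 ] F [0.5201 0.421  0.3755] op 0.06775402418791726
LIN [ 0.3451 -0.0502 -0.0013] ROT [0.24 0.16 1.83]
```

>>> {"method": "apply_moves", "body": {"linear": [[0.05,-0.01,-0.001],[0.1,-0.02,-0.001],[0.155,-0.03,-0.001],[0.21,-0.04,-0.001],[0.265,-0.0502,-0.001],[0.32,-0.0502,-0.001],[0.3451,-0.0502,-0.001],[0.3451,-0.0502,-0.001],[0.3451,-0.0502,-0.001]], "rot": [[0.2,0.1,1.8],[0.2,0.1,1.8],[0.2,0.1,1.8],[0.2,0.1,1.8],[0.2,0.1,1.8],[0.2,0.1,1.8],[0.2,0.1,1.8],[0.2,0.1,1.8],[0.2,0.1,1.8]], "jaw": 0.093}}

```text
time_s: 22.22
tool_pos: [0.566, 0.1494, 0.2805]
tcp_rot: [179.9, 0.1, 90.0]
contact_force: [-0.7, -0.4, 0.2]
opening: 0.093
```

```bash
python3 - <<'E'
from h import *
stack('w12'); go([.566,.178,.066],90)
E
```

```text
0.077 2462 [0.5663 0.1782 0.0795] [0.0629 0.0637 0.005 ] 0.07908470844081564
t 22.325 at [0.5661 0.149  0.2802] [179.932    0.0648  89.9594] F [-0.2038 -0.5362  0.7252] op 0.09309922058978685
LIN [ 0.0292 -0.0004  0.2141] ROT [ 0.07  0.06 -0.04]
```

View pics/w12.png

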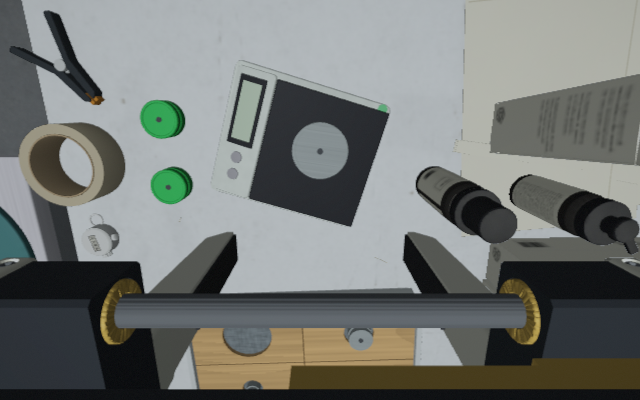

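>>> {"method": "apply_moves", "body": {"linear": [[0.0292,-0.0006,0.05],[0.0292,-0.0006,0.1],[0.0292,-0.0006,0.15],[0.0292,-0.0006,0.19],[0.0292,-0.0006,0.208],[0.0292,-0.0006,0.2145],[0.0292,-0.0006,0.2145],[0.0292,-0.0006,0.2145]], "rot": [[0,0,0],[0,0,0],[0,0,0],[0,0,0],[0,0,0],[0,0,0],[0,0,0],[0,0,0]], "newtons": 40}}

```text
time_s: 23.32
tool_pos: [0.5665, 0.1781, 0.0672]
tcp_rot: [179.8, 0.0, 90.0]
contact_force: [0.8, -0.8, 0.5]
opening: 0.0929
```

>>> {"method": "apply_moves", "body": {"linear": [[0,0,0],[0,0,0],[0,0,0],[0,0,0],[0,0,0]], "rot": [[0,0,0],[0,0,0],[0,0,0],[0,0,0],[0,0,0]], "jaw": 0.05}}

```text
time_s: 23.95
tool_pos: [0.5664, 0.1781, 0.0672]
tcp_rot: [179.8, 0.0, 90.0]
contact_force: [-2.1, 0.2, 2.3]
opening: 0.0636
```

```bash
python3 - <<'E'
from h import *
go([.4577,-.1023,.12],91.8)
E
```

```text
t 23.95 at [0.5664 0.1781 0.0672] [179.8326   0.035   89.9618] F [-2.0761  0.2296  2.2893] op 0.06364473103636081
LIN [-0.2805 -0.1084 -0.0529] ROT [ 0.17  0.04 -1.84]
```

>>> {"method": "apply_moves", "body": {"linear": [[0,0,-0.03],[-0.01,-0.005,-0.08],[-0.05,-0.025,-0.12],[-0.1,-0.045,-0.12],[-0.15,-0.065,-0.12],[-0.2,-0.085,-0.12],[-0.25,-0.105,-0.12],[-0.2805,-0.1084,-0.1],[-0.2805,-0.1084,-0.0529],[-0.2805,-0.1084,-0.02]], "rot": [[0,0,0],[0,0,0],[0,0,-1],[0,0,-1.8],[0,0,-1.8],[0,0,-1.8],[0,0,-1.8],[0,0,-1.8],[0,0,-1.8],[0,0,-1.8]]}}

```text
time_s: 25.2
tool_pos: [0.4567, -0.1026, 0.0845]
tcp_rot: [179.9, 0.0, 91.7]
contact_force: [-1.0, -0.2, -5.2]
opening: 0.0633
```

>>> {"method": "apply_moves", "body": {"linear": [[0,0,0],[0,0,0]], "rot": [[0,0,0],[0,0,0]]}}

```text
time_s: 25.45
tool_pos: [0.457, -0.1026, 0.0855]
tcp_rot: [179.9, 0.0, 91.7]
contact_force: [0.6, -0.1, -5.6]
opening: 0.0629
```

```bash
python3 - <<'E'
from h import *
cap('wrist','w13')
go([.4577,-.1023,.0478],91.8)
E
```

```text
t 25.5 at [ 0.4574 -0.1027  0.0861] [179.8492   0.0356  91.706 ] F [ 0.3232 -0.3333 -5.3449] op 0.06335019795374645
LIN [0.0004 0.0002 0.0383] ROT [ 0.15  0.04 -0.09]
```

View pics/w13.png

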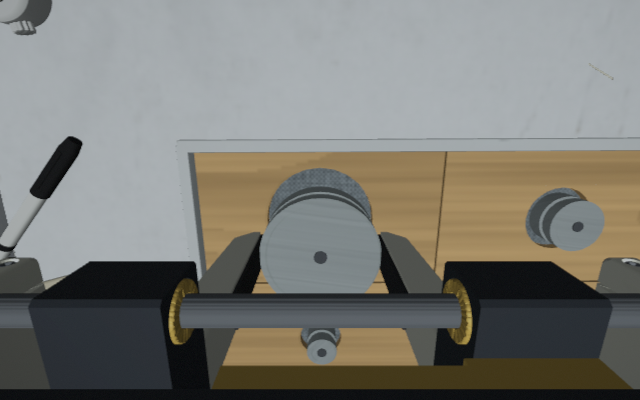

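>>> {"method": "apply_moves", "body": {"linear": [[0.0004,0.0002,0.01],[0.0004,0.0002,0.02],[0.0004,0.0002,0.03],[0.0004,0.0002,0.036],[0.0004,0.0002,0.0383],[0.0004,0.0002,0.0383]], "rot": [[0.1,0,0],[0.1,0,0],[0.1,0,0],[0.1,0,0],[0.1,0,0],[0.1,0,0]]}}

```text
time_s: 26.25
tool_pos: [0.4577, -0.1023, 0.0477]
tcp_rot: [180.0, 0.0, 91.7]
contact_force: [-0.3, 0.4, -4.7]
opening: 0.0635
```

```bash
python3 - <<'E'
from h import *
cap('wrist','w14')
go([.4577,-.1023,.0478],91.8)
E
```

```text
t 26.3 at [ 0.4578 -0.1023  0.048 ] [179.9372   0.0373  91.7016] F [ 0.0643  0.3503 -4.8707] op 0.0631603709462353
LIN [ 0.     -0.0001  0.0002] ROT [ 0.06  0.04 -0.1 ]
```

View pics/w14.png

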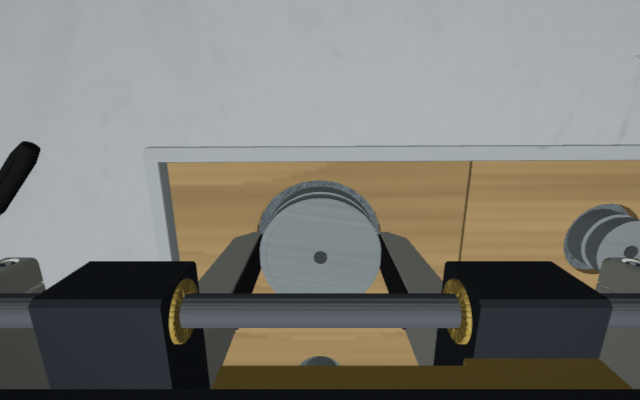

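>>> {"method": "apply_moves", "body": {"linear": [[0,0,0.0008],[0,0,0.0008],[0,0,0.0008]], "rot": [[0,0,0],[0,0,0],[0,0,0]]}}

```text
time_s: 26.68
tool_pos: [0.4578, -0.1023, 0.0473]
tcp_rot: [179.9, 0.0, 91.7]
contact_force: [0.5, -0.2, -5.6]
opening: 0.0634
```

>>> {"method": "apply_moves", "body": {"linear": [[0,0,0],[0,0,0],[0,0,0],[0,0,-0.02],[0,0,-0.06],[0,0,-0.12],[0,0,-0.18],[0,0,-0.23]], "rot": [[0,0,0],[0,0,0],[0,0,0],[0,0,0],[0,0,0],[0,0,0],[0,0,0],[0,0,0]], "jaw": 0.082}}

```text
time_s: 27.68
tool_pos: [0.4574, -0.1022, 0.28]
tcp_rot: [179.8, 0.1, 91.7]
contact_force: [0.7, 0.3, -0.2]
opening: 0.0822
```

```bash
python3 - <<'E'
from h import *
go([.54,-.20,.30],90)
E
```

```text
t 27.675 at [ 0.4574 -0.1022  0.28  ] [179.8362   0.0708  91.7023] F [ 0.7131  0.269  -0.2329] op 0.08216491084766397
LIN [-0.1003  0.0797 -0.0197] ROT [0.16 0.07 1.7 ]
```

>>> {"method": "apply_moves", "body": {"linear": [[-0.04,0.03,-0.02],[-0.08,0.06,-0.02],[-0.1003,0.0797,-0.02],[-0.1003,0.0797,-0.02],[-0.1003,0.0797,-0.02],[-0.1003,0.0797,-0.02]], "rot": [[0,0,1.7],[0,0,1.7],[0,0,1.7],[0,0,1.7],[0,0,1.7],[0,0,1.7]]}}

```text
time_s: 28.42
tool_pos: [0.5397, -0.1994, 0.3008]
tcp_rot: [179.8, 0.1, 90.0]
contact_force: [0.1, -0.3, -0.4]
opening: 0.0818
```

```bash
python3 - <<'E'
from h import *
p,d,ci=cap('wrist','w15'); X=deproj(ci,d)
cap('top','t15'); pt,dt,cs=cap('scene','s15')
for n,c,r,h in [('64',(.4577,-.1023),.032,.028),('22',(.4608,-.1992),.011,.024),('48',(.6277,-.1938),.024,.026),('35',(.6246,-.0969),.0175,.024)]:
    m=(np.hypot(X[...,0]-c[0],X[...,1]-c[1])<r+.01)&(abs(X[...,2]-.0312-h)<.006); s=X[m]
    A=np.c_[s[:,:2],np.ones(len(s))]; k=np.linalg.lstsq(A,s[:,2],rcond=None)[0]
    print(n,len(s),'off mm',((s.max(0)+s.min(0))/2-np.r_[c,0])[:2]*1000,'topz',np.median(s[:,2]),'expected',.0312+h,'tilt',np.hypot(*k[:2]))
for r in spotter.pinpoint('bottle','scene')[:2]: print(w(cs,r['location']),r['score'])
E
```

```text
64 2337 off mm [0.4636 0.5392] topz 0.057871561729596455 expected 0.0592 tilt 0.0010480891051582498
22 234 off mm [ 0.3132 -0.4167] topz 0.05427118506836401 expected 0.0552 tilt 0.042787286317219016
48 1090 off mm [-0.2069  0.2562] topz 0.05630401578977126 expected 0.0572 tilt 0.0088653733270011
35 705 off mm [ 0.4258 -0.1968] topz 0.05413455266813355 expected 0.0552 tilt 0.00768811160380659
[0.7258 0.1277 0.0017] 0.8
```

View pics/w15.png

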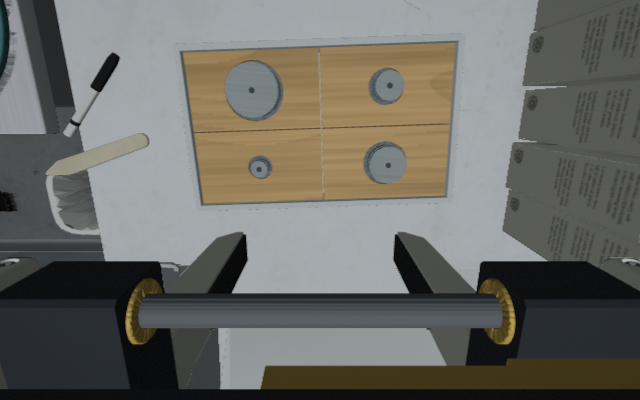

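View pics/s15.png

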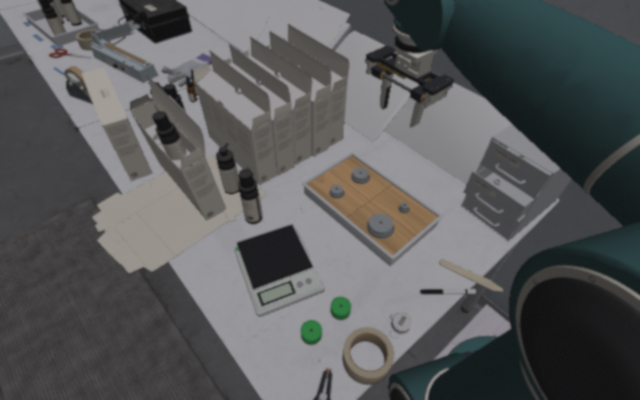

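All four weights are seated in their wells (wrist view: 64 at (253,90), 35 at (387,85), 22 at (260,167), 48 at (386,162)). The pan is empty and the bottle is standing where it was, so I'm handing in.

```bash
python3 -c "
from bench import manip
print(manip.finish_job())"
```

```text
the job is handed in; nothing more can be done
None
```

All four weights are off the scale and each stands in its own well; I handed the job in after about 29 s on the robot's clock. I took the stack apart from the top down (22, 35, 48, then 64). The two green look-alike discs were left alone.

My last checks, from the wrist and scene cameras:
- **Centring:** each disc is within about 0.7 mm of its well's centre.
- **Seating:** each top face reads about 1 mm below the height I expected for a disc on the well floor. None is standing high.
- **Upright:** the fitted tilt is at most 0.01 rad for the three larger discs. The 22 mm disc reads 0.04 rad, probably noise on its small face; the limit is 0.12.
- **Scale and bottle:** the pan is empty. The bottle is upright, within about 4 mm of its first reading, which is no more than the detector's own error.
- **Arm:** the gripper is open and holding still at about 0.30 m, clear of everything.

No check failed. I did not see the 64 touch the well floor before release: the wrist force still showed its full weight, so I let it go just above the floor. The camera check afterwards shows it seated flat.

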